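# Third hand at the frame-joining jig

### The arm

A 7-joint arm with a two-finger parallel gripper is mounted at the origin on the work surface. World frame = base frame: x ahead of the robot, y to its left, z up, the work surface at z = 0. Lengths are in m, angles in rad, forces in N, time in s.
With the tool pointing down it reaches from about 0.35 to 0.775 m from the base axis. Payload 3.1 kg.
Tool frame: the origin (TCP) lies between the finger pads; the fingertips stand 14 mm ahead of it and the grasp point (between the pads) lies 5 mm behind it; z points along the fingers, y is the direction in which the jaws open and shut (so a half turn about z gives the same grasp; the last joint's range is limited). The gripper opens to 85 mm and grips with 20 to 120 N. Pads are 22 mm wide; open, the fingers measure 114 mm over their backs; the gripper's body (76 mm by 85 mm) begins 54 mm behind the grasp point. The pads swing forward as they close: fully open they stand 13 mm farther back than shut.
Start: joints at [-1.345, 0.311, 0.014, 1.512, -0.004, 1.319, -0.027], TCP at [0.146, 0.53, 0.245] pointing down, gripper open.
Joint ranges: [-2.7, 2.7], [-0.3, 1.91], [-1.27, 1.3], [0.12, 2.57], [-1.44, 4.58], [0.2, 2.03], [-3.05, 3.05]. Speed limits (rad/s): [2.79, 2.79, 3.14, 3.14, 3.14, 3.14, 3.14].

### API

Orientations are given as a unit quaternion [w, x, y, z].
In Python, from station import arm gives the robot as it stands. Calls block until the motion is done:
- arm.reach(position, orientation): joint-space move of the TCP to a pose.
- arm.move_straight(position, ori=None, speed=0.15): straight line of the TCP; ori=None keeps the orientation; speed is the mean speed in m/s.
- arm.movej(angles): joint-space move.
- arm.grip(opening, newtons=None): finger opening in m; newtons is the grip in N (None keeps the last); returns when the fingers have stopped.
- arm.dwell(seconds).
- arm.ik(position, orientation): joint angles nearest the present ones, or None.
- arm.read_state(): the state.
- arm.camera(name): name is "scene" or "top" or "wrist"; returns the picture (480x640x3 uint8, blue, green, red); there is no depth.
- arm.get_calibration(name): a dict with "fx", "fy", "cx", "cy" (pixels), "k1" (the pictures are not rectified: a ray, as slopes to the right and down, at radius r is drawn at 1 + k1 r^2 times it, then the intrinsics apply), "extrinsics" (4x4, takes a point from camera to world coordinates). Camera axes: x right, y up, looking along -z (the intrinsics and any distortion apply to the point x, -y, -z); pixel columns grow to the right and rows downward; lengths in m; the calibration is good to about 2 mm. A picture is of the moment at which its call begins: read the wrist's pose just before it. get_calibration takes no time and is no camera call; for the wrist camera it gives the pose at the moment of the call.
A pose or a line that the arm cannot do raises arm.IKError and nothing moves.
- arm.close_job(): hands the job in, once; it reports no verdict.
The state is a dict: "clock": time; "q": joint angles; "dq": joint speeds; "tau": joint torques, N m; "tool_pos": TCP position; "tool_rot": TCP orientation; "contact_force": force on the tool from outside, world axes, zero at the start; "wrist_torque": the same for the moment, N m; "gripper_width": finger opening in m.
Only numpy, scipy, OpenCV 4.12 (cv2) and the standard library are available. Lean on these libraries where they do the work, as an engineer would, in place of code of your own. Each camera call takes 0.05 s, during which the arm holds its last target. There are 200 camera calls.

### The job

Swing the joining jig's hinged fence shut until it clicks home on its ball catch and let go of it, then stand the tenoned frame rail on edge on the jig's bed, flat against the middle of the fence's sprung face, and press it there with a steady force of about 10 N, which sinks the sprung face half of its travel; never press the rail so hard that the face runs to its stop. Finish while still holding the rail pressed like that, so that a colleague can fasten it, and leave the other things on the bench where they are.

Things in the scene. Friction and masses are not known exactly. Their poses are not given: they have to be found in the camera images.
- jig: Joining jig fixed to the bench: plywood bed 220 x 370 mm, top 18 mm above the bench, hinged fence on it. Origin: centre of the bed's underside; x points across the bed to the shut fence, y along the shut fence towards its hinge, z up. Hinge block and catch block (34 mm above the bed) stand at the ends of the shut fence.
- gate (a joint): Angle of the fence bar (18 thick, 268 long, top 48 mm above the bench): 0 = shut on its solid stop; grows as the free end swings to the jig's -x. Starts open at 0.45 to 0.9, stays where left (slight friction). From about 0.06 a ball catch resists with a few N at the post; past about 0.035 it snaps the fence home. Below 0.02 it is seated.
- gate_hinge (a point): Point on the fence's vertical hinge axis, 46 mm above the bench; in the jig's frame x = 69, y = 140 mm. Turns with the fence: its -y points along the fence to the free end, its -x out of the side that carries the sprung face.
- gate_post (a point): Centre of the top of the upright wooden post (20 mm diameter, top 95 mm above the bench) on the fence's free end, 262 mm from the hinge axis: push or pinch it to swing the fence. Axes as gate_hinge.
- face_mid (a point): Middle of the front of the sprung face: a wooden strip 200 long, 28 high, 14 mm thick on spring pins before the fence bar, 140 mm from the hinge axis, top 48 mm above the bench. Axes as gate_hinge; the front looks to -x. Fence shut and face out, it is at x = 28, y = 0 mm in the jig's frame, 34 mm above the bench.
- sprung_face (a joint): How far the sprung face is pushed in towards the fence bar (m): 0 = out, 0.018 = at its stop. The spring gives 1.1 N per mm, so about 10 N at 9 mm; no preload.
- rail: Frame rail, a loose light-wood board standing on its long edge: 20 mm thick (its x), 150 long (its y), 66 high (its z), plus a tenon 15 long, 8 thick, 36 mm high at each end. About 0.12 kg. Origin: centre of its underside; same either way round. On the bed it rises 36 mm above the sprung face, so fingers on its upper 28 mm clear the fence.
- glue: Bystander: white glue bottle, 60 mm diameter, 150 mm tall; origin at the centre of its foot.
- screwdriver: Bystander: screwdriver lying on the bench.
- hammer: Bystander: hammer lying on the bench.
- tape: Bystander: roll of paper tape, 100 mm outside diameter, 25 mm high, lying flat.
- offcut: Bystander: offcut of rail, 90 x 66 mm, lying flat, 20 mm high, without tenons; not the rail.
- cards: Bystander: bundle of cardboard strips 150 x 70 x 10 mm.
- cup: Bystander: white cup, 76 mm across, 100 mm tall.

How it is judged:
On the way, in this order (a step that is already met when the one before it is completed fails the run):
1. the fence is shut, seated on its catch, and let go (value of joint gate below 0.02 rad and contact force between each of the arm, the fingers and gate below 0.3 N), for 0.3 s.
2. the rail stands on the bed and is pressed squarely against the sprung face with 6 to 14 N (contact force between rail and sprung_face between 6 and 14 N and value of joint gate below 0.02 rad and z of rail in the frame of jig between 0.014 and 0.024 m and angle between rail's own z axis and vertical below 0.08 rad and angle between the y axis of rail and the y axis of jig, either way round below 0.08 rad and y of rail in the frame of face_mid between -0.025 and 0.025 m and contact force between the fingers and rail above 2 N), for 0.5 s.
At the end, for the whole second after the job is handed in: Fence seated (below 0.02 rad); rail standing on the bed (underside -4 to +6 mm), upright and parallel to the shut fence within 0.08 rad, centred along the sprung face within 25 mm, at rest, held by the fingers against the sprung face with 6 to 14 N through the last second (all of step 2 and linear speed of rail below 0.01 m/s); the arm keeps its last pose, push and grip.
It fails at once if the rail is pressed so hard that the sprung face is at its stop (over 20 N) (contact force between rail and sprung_face above 20 N).
It fails at once if a bystander is moved more than 30 mm (distance of any of glue, screwdriver, hammer, tape, offcut, cards, cup from where it was at the start of the episode above 0.03 m).
It also fails if it takes over 70 s, if anything falls off the work surface, if the arm or the gripper's body presses on something with over 40 N, if the wrist force passes 120 N, or if a joint passes its speed limit or range.

## Working session

There is one attempt and no reset: what is moved stays moved. The work goes in short steps, each a Python script; the robot and the scene stay as the last script left them, time stands still between calls to the robot, and variables do not carry over. Pictures are saved under pics/ and viewed, about 8 in all and at most 12, crops included, and the job is handed in when it is done.

```bash
ls; mkdir -p pics; python3 - <<'E'
from station import arm
import cv2
for n in("scene","top"):
    cv2.imwrite(f"pics/{n}0.png",arm.camera(n)); c=arm.get_calibration(n); print(n,c)
s=arm.read_state();print(s)
E
```

```text
pics
scene {'fx': 498.4942701407935, 'fy': 498.4942701407935, 'cx': 317.9008733804633, 'cy': 234.11782207999855, 'k1': -0.04754751178509811, 'extrinsics': array([[-0.72058389, -0.44183759,  0.53435793,  1.16837361],
       [ 0.69330112, -0.46982162,  0.54644415,  0.59259204],
       [ 0.00961334,  0.7642298 ,  0.64487238,  0.78977314],
       [ 0.        ,  0.        ,  0.        ,  1.        ]])}
top {'fx': 569.0579971413891, 'fy': 569.0579971413891, 'cx': 311.37063502721105, 'cy': 236.6023222829298, 'k1': -0.15506919768758173, 'extrinsics': array([[ 0.02018723,  0.9811106 , -0.19239146,  0.310239  ],
       [-0.99977164,  0.02115871,  0.00299606, -0.02591106],
       [ 0.00701022,  0.19228705,  0.98131369,  1.25745673],
       [ 0.        ,  0.        ,  0.        ,  1.        ]])}
{'clock': 0.1, 'q': array([-1.34472181,  0.31167257,  0.01398395,  1.51290164, -0.00439594,
        1.31920617, -0.02718336]), 'dq': array([ 1.67606649e-03, -3.12960899e-03, -1.49472435e-04, -2.97396968e-03,
        1.32513315e-03,  7.57793260e-05, -3.53039909e-04]), 'tau': array([ 7.64708584e-04, -3.80854154e+01,  1.46785956e-01, -2.31238389e+01,
        1.23455297e-02,  8.16305866e-03,  6.81853635e-06]), 'tool_pos': array([0.1453385 , 0.52979808, 0.24431291]), 'tool_rot': array([-9.84430281e-05,  1.33436611e-01,  9.91056763e-01, -1.07402653e-03]), 'contact_force': array([-0.46350822,  0.05888442,  0.30260151]), 'wrist_torque': array([ 0.01080502,  0.00355048, -0.06082429]), 'gripper_width': 0.08525385783089594}
```

View pics/top0.png

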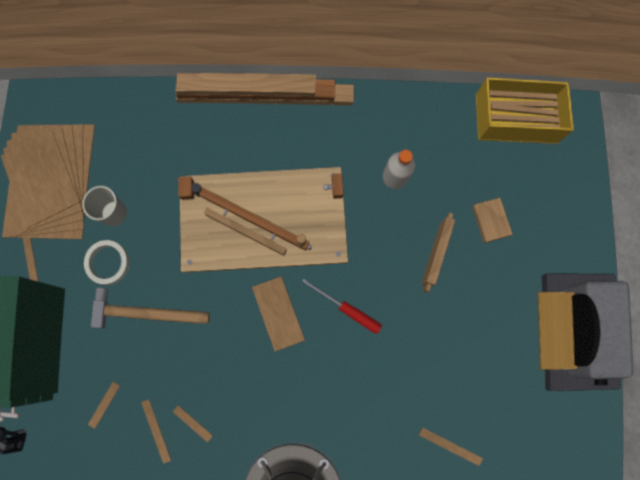

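View pics/scene0.png

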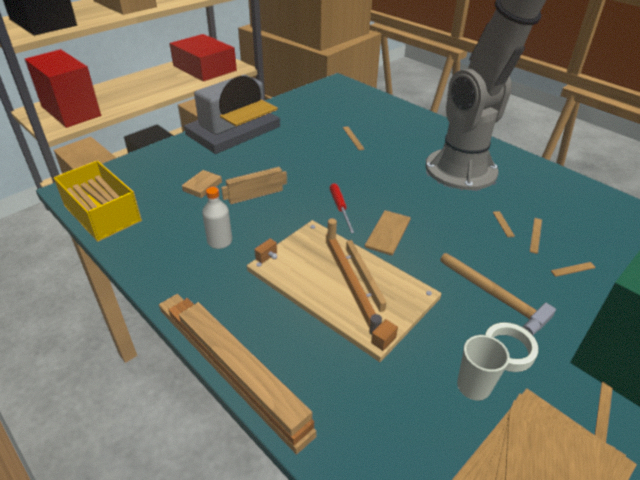

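The top view shows the jig's bed with corners near (180,177), (340,168), (346,262) and (181,270). The hinge block is at (185,187), the catch block at (337,185), and the fence is open with its post near (302,240). The rail stands at about (438,252). The scene view agrees. I'll enlarge both pictures to read pixels more closely.

```bash
python3 - <<'E'
import cv2,numpy as np
t=cv2.imread("pics/top0.png");s=cv2.imread("pics/scene0.png")
def crop(i,x,y,w,h,f,n):
    c=cv2.resize(i[y:y+h,x:x+w],None,fx=f,fy=f,interpolation=cv2.INTER_CUBIC)
    for u in range((x+19)//20*20,x+w,20): cv2.line(c,((u-x)*f,0),((u-x)*f,6),(255,255,255),1);cv2.putText(c,str(u),((u-x)*f,16),0,.35,(255,255,255),1)
    for v in range((y+19)//20*20,y+h,20): cv2.line(c,(0,(v-y)*f),(6,(v-y)*f),(255,255,255),1);cv2.putText(c,str(v),(8,(v-y)*f+4),0,.35,(255,255,255),1)
    cv2.imwrite(n,c)
a=(t,170,160,200,120,4,"pics/t1.png");crop(*a)
crop(s,170,160,160,150,4,"pics/s1.png")
crop(t,410,190,80,120,5,"pics/t2.png")
crop(s,210,160,240,200,3,"pics/s2.png")
E
```

```text
(no output)
```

View pics/t1.png

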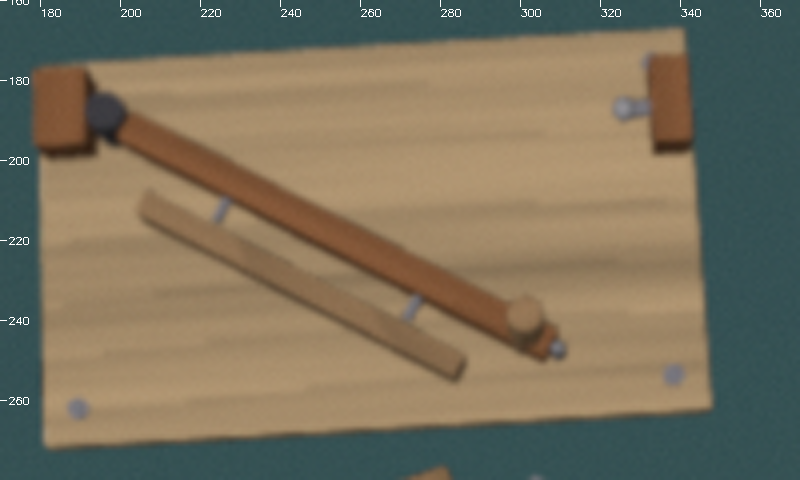

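View pics/t2.png

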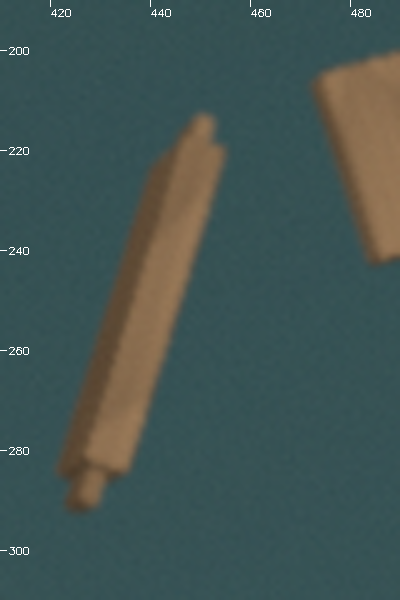

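View pics/s2.png

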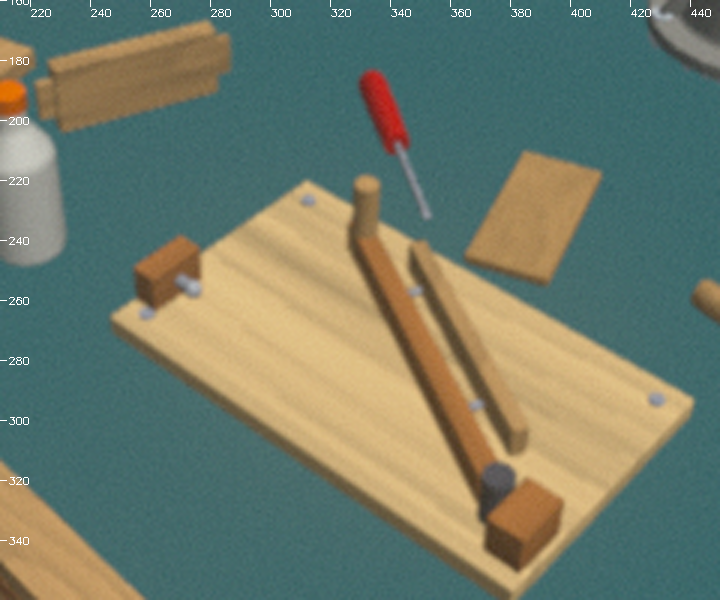

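The crops give these pixels:
- **Bed, top view:** corners (341,167), (348,262) and (181,272).
- **Bed, scene view:** corners (246.7,266), (312.3,220), (441.3,294) and (381.7,360).
- **Post top:** (301.5,237) in the top view and (332.7,221.3) in the scene view.
- **Rail top shoulders, top view:** (455,220), (435.6,284.4), (427,281.6) and (444,221).
- **Rail's near face, scene view:** (226.7,182.7), (281.7,170), (230.7,203.3) and (282.7,190.7).

Next I'll fit poses to these.

```bash
cat > h.py <<'E'
import numpy as np
from station import arm
def proj(P,c):
    E=c["extrinsics"];p=(np.asarray(P)-E[:3,3])@E[:3,:3]
    a=p[...,0]/-p[...,2];b=-p[...,1]/-p[...,2];d=1+c["k1"]*(a*a+b*b)
    return np.stack([c["fx"]*a*d+c["cx"],c["fy"]*b*d+c["cy"]],-1)
def fr(x,y,th,z,L):
    L=np.asarray(L,float);c,s=np.cos(th),np.sin(th)
    return np.stack([x+c*L[:,0]-s*L[:,1],y+s*L[:,0]+c*L[:,1],z+L[:,2]],-1)
E
python3 - <<'E'
from h import *
from scipy.optimize import least_squares as ls
T=arm.get_calibration("top");S=arm.get_calibration("scene")
jt=[[.11,-.185,.018],[-.11,-.185,.018],[-.11,.185,.018]];ut=np.array([[341,167],[348,262],[181,272]])
js=jt+[[.11,.185,.018]];us=np.array([[246.7,266],[312.3,220],[441.3,294],[381.7,360]])
f=lambda p:np.r_[(proj(fr(*p,jt),T)-ut).ravel(),(proj(fr(*p,js),S)-us).ravel()]
r=ls(f,[.55,0,0,0]);print("jig x y th z",r.x.round(4),r.fun.round(1))
x,y,th,z=r.x
g=lambda P:np.r_[proj(P,T)-[301.5,237],proj(P,S)-[332.7,221.3]]
p=ls(g,[.5,0,.095]);print("post",p.x.round(4),p.fun.round(1))
H=fr(x,y,th,0,[[.069,.14,.046]])[0];d=p.x-H;print("hinge",H.round(4),"r",np.hypot(*d[:2]),"gate",np.arctan2(d[1],d[0])+np.pi/2-th)
print("shut post",fr(x,y,th,0,[[.069,.14-.262,.095]]), "face_mid",fr(x,y,th,0,[[.028,0,.034]]))
# rail: y axis along length; top shoulders
rt=[[.01,.075,.066],[.01,-.075,.066],[-.01,-.075,.066],[-.01,.075,.066]]
# world x-ish is up in top; rail y -> world +x approx, rail x -> world -y
ut2=np.array([[455,220],[435.6,284.4],[427,281.6],[444,221]])
for sgn in(1,-1):
  rs=[[sgn*.01,.075,.066],[sgn*.01,-.075,.066],[sgn*.01,.075,0],[sgn*.01,-.075,0]];us2=np.array([[226.7,182.7],[281.7,170],[230.7,203.3],[282.7,190.7]])
  f=lambda q:np.r_[(proj(fr(*q,rt),T)-ut2).ravel(),(proj(fr(*q,rs),S)-us2).ravel()]
  r=ls(f,[.45,-.3,-1.57-.3,0]);print("rail",r.x.round(4),r.fun.round(1))
print(arm.read_state()["tool_rot"])
E
```

```text
jig x y th z [ 0.5938  0.0819  0.0811 -0.0055] [-0.3 -0.  -0.2 -0.1  0.2 -0.5  0.3  0.6  0.3  1.1  0.5  0.  -0.7 -1.7]
post [ 0.5366 -0.0082  0.093 ] [-0.4  0.3 -0.5 -0.1]
hinge [0.6512 0.227  0.046 ] r 0.2615764597161338 gate -0.5344004178285232
shut post [[ 0.67241357 -0.03413687  0.095     ]] face_mid [[0.62165994 0.08413852 0.034     ]]
rail [ 0.5189 -0.3093 -1.8835 -0.013 ] [-1.   1.4 -1.   1.5 -1.2  1.3  1.5 -2.6  0.6  0.5 -1.3 -0.2 -0.8  0.2
 -1.4 -0.9]
rail [ 0.5196 -0.3097 -1.8834 -0.0022] [ 0.4 -0.   0.3  0.6  0.   0.4  2.8 -4.   2.2  1.   1.2  0.1  0.8  1.1
  1.  -0.3]
[-9.84430281e-05  1.33436611e-01  9.91056763e-01 -1.07402653e-03]
```

```bash
cat >> h.py <<'E'
JX,JY,TH=.5938,.0819,.0811
def down(phi): return np.array([0,np.cos(phi/2),np.sin(phi/2),0])
def jig(x,y,z): return fr(JX,JY,TH,0,[[x,y,z]])[0]
def gpose(g,off,z):  # finger centre 'off' before post on gate angle g
    H=jig(.069,.14,0);return fr(H[0],H[1],TH-g,0,[[-off,-.262,z]])[0],down(TH-g+np.pi/2)
def st():
    s=arm.read_state();return s["clock"],s["tool_pos"],s["contact_force"],s["gripper_width"]
E
python3 - <<'E'
from h import *
np.set_printoptions(precision=3,suppress=True)
arm.grip(0.0,40)
p,o=gpose(.534,.055,.2);print(arm.ik(p,o));arm.reach(p,o)
p,o=gpose(.534,.055,.080);arm.move_straight(p,o,speed=.15)
F0=st()[2];print(st())
for off in np.arange(.045,.018,-.003):
    p,o=gpose(.534,off,.080);arm.move_straight(p,o,speed=.05);dF=st()[2]-F0
    print(round(off,3),dF)
    if np.hypot(*dF[:2])>.8: break
for g in np.arange(.49,.1,-.06):
    p,o=gpose(g,off,.080);arm.move_straight(p,o,speed=.08);print(round(g,2),st()[2]-F0)
import cv2;cv2.imwrite("pics/top2.png",arm.camera("top")[150:290,160:380].repeat(3,0).repeat(3,1));print(st())
E
```

```text
[-0.721  0.265  0.8    1.773 -0.204  1.189 -0.315]
(4.0333, array([0.488, 0.015, 0.081]), array([-0.028, -0.109,  0.563]), -0.00012961062733149074)
0.045 [ 0.053 -0.107 -1.243]
0.042 [ 0.45   0.12  -0.736]
0.039 [ 0.019  0.637 -0.938]
0.036 [-0.832 -0.26  -0.944]
0.49 [-0.128 -0.007  0.429]
0.43 [-0.203 -0.555 -2.074]
0.37 [-0.575  0.995 -1.117]
0.31 [ 0.095  0.314 -0.782]
0.25 [-0.225  0.073 -1.621]
0.19 [ 0.377 -0.426 -0.75 ]
0.13 [ 0.411  0.307 -0.416]
(7.575, array([ 0.602, -0.033,  0.08 ]), array([ 0.32 , -0.293,  0.838]), 0.0001642390518467667)
```

View pics/top2.png

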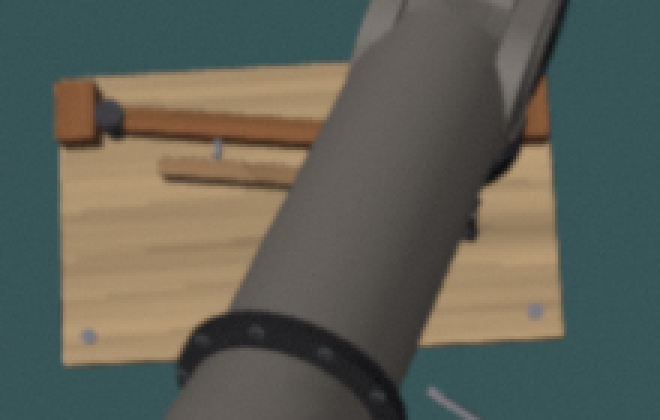

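The fence is following the finger and now stands at about 0.12 rad, judging by the bar line (125,120) to (320,132) against the bed edge. Next I push through the catch while watching the force.

```bash
python3 - <<'E'
from h import *
import cv2
np.set_printoptions(precision=2,suppress=True)
F0=st()[2];n=np.array([np.cos(TH),np.sin(TH),0])
for g in np.arange(.115,-.06,-.012):
    p,o=gpose(g,.036,.080);arm.move_straight(p,o,speed=.05)
    f=np.mean([st()[2] for _ in range(1)],0);print(round(g,3),-(f-F0)@n,st()[1]@n)
    if -(f-F0)@n>9: break
p,o=gpose(0,.075,.080);arm.move_straight(p,o,speed=.15);p[2]=.22;arm.move_straight(p,o,speed=.25)
arm.grip(.085)
R=np.array([.5196,-.3097]);o=down(-1.8834+np.pi+np.pi/2)
print(arm.ik([*R,.2],o));arm.reach([*R,.2],o)
t=arm.camera("top");c=arm.get_calibration("wrist");w=arm.camera("wrist")
cv2.imwrite("pics/m3.png",np.vstack([cv2.resize(t[150:300,160:480],(640,300)),cv2.resize(w,(400,300),interpolation=cv2.INTER_AREA)[:, :].copy() if 0 else cv2.copyMakeBorder(cv2.resize(w,(400,300),interpolation=cv2.INTER_AREA),0,0,0,240,cv2.BORDER_CONSTANT)]))
print(st(),proj([[*R,.066]],c))
E
```

```text
0.115 0.16265471817997407 0.601679692264532
0.103 -0.11862113893690744 0.6049089441872794
0.091 -0.19423387923184482 0.608013338716339
0.079 -0.694880196906905 0.611155667325351
0.067 0.7662199454618175 0.6142709285244086
0.055 0.28287708033048886 0.6173694909941422
0.043 -0.08506615917084351 0.6204921679484803
0.031 0.037846416612245026 0.6236109104633397
0.019 2.404269948524782 0.6258246192108426
0.007 8.921853565060582 0.6263279161548754
-0.005 1.6820332258685222 0.6327941704736109
-0.017 1.4082214461465414 0.6372144521814279
-0.029 0.7028892410206985 0.6398196732094923
-0.041 0.5328959095894659 0.6425601765567934
-0.053 5.97377521722234 0.643700269772787
[ 0.21  0.47  0.44  1.44 -0.2   1.28  1.93]
(14.8333, array([ 0.52, -0.31,  0.2 ]), array([0.65, 1.  , 0.09]), 0.08468187895505494) [[315.57 220.88]]
```

View pics/m3.png

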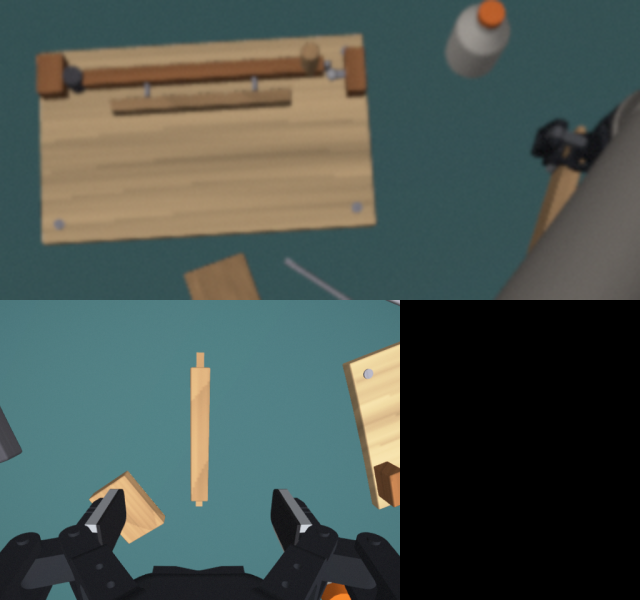

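The picture confirms the fence is shut. In it, the bar slope (-0.045) is parallel to the bed edge (-0.043), and the force trace shows the snap and then the stop. The wrist view puts the rail's body mid at about (320.8,215) against a predicted (315.6,221), a few mm off. I'll correct for that, then grasp and lift.

```bash
python3 - <<'E'
from h import *
import cv2
from scipy.optimize import least_squares as ls
np.set_printoptions(precision=4,suppress=True)
c=arm.get_calibration("wrist")
bp=lambda u,z=.066: ls(lambda q:proj([*q,z],c)-u,[.52,-.31]).x
a=bp([200.5*1.6,68*1.6]);b=bp([200*1.6,200.7*1.6]);m=(a+b)/2;d=a-b
print(a,b,"mid",m,"len",np.hypot(*d),"ang",np.arctan2(d[1],d[0]))
al=np.arctan2(d[1],d[0])
assert abs(np.hypot(*d)-.15)<.01 and np.hypot(*(m-[.5196,-.3097]))<.012
if abs((al-(-1.8834+np.pi/2)+np.pi/2)%np.pi-np.pi/2)>.1: raise SystemExit("angle")
o=down(-1.8834+np.pi+np.pi/2)
arm.move_straight([*m,.10],o,speed=.15);arm.move_straight([*m,.050],o,speed=.08)
print(st());arm.grip(0.0,60);print(st())
arm.move_straight([*m,.23],o,speed=.2);print(st())
for k in(0,):
    cal=arm.get_calibration("wrist");cv2.imwrite("pics/w4.png",cv2.resize(arm.camera("wrist"),(480,360)))
for ph in(TH+np.pi/2,): print(arm.ik(jig(-.03,0,.23),down(ph)),arm.ik(jig(-.03,0,.07),down(ph)))
E
```

```text
[ 0.4515 -0.2845] [ 0.5928 -0.3298] mid [ 0.5222 -0.3071] len 0.14836988188495742 ang 2.831311120231285
(16.425, array([ 0.5224, -0.3074,  0.0501]), array([-0.3349, -0.3606, -0.2821]), 0.08491104050009764)
(17.0333, array([ 0.5224, -0.3074,  0.0504]), array([-0.4352,  0.552 ,  1.6925]), 0.019285200141369155)
(18.0833, array([ 0.5214, -0.3065,  0.2284]), array([-0.1408, -0.9585, -2.2061]), 0.01937937603056862)
[-0.5509  0.3865  0.5301  1.498  -0.1985  1.3109  0.0791] [-0.5384  0.5459  0.5152  1.7012 -0.3136  0.9775  0.1728]
```

View pics/w4.png

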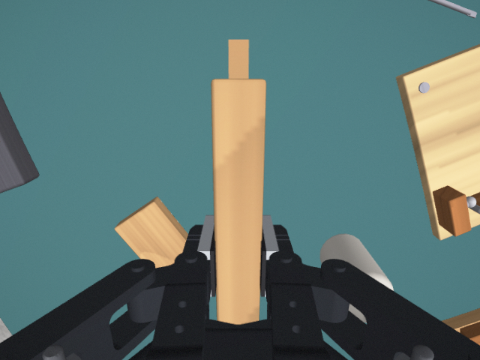

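The rail is gripped square between the pads (left and right at columns 213 and 265). Next I carry it to the staging point on the bed in front of the face.

```bash
cat >> h.py <<'E'
def favg(n=10):
    L=[]
    for _ in range(n): arm.dwell(.03);L.append(arm.read_state()["contact_force"])
    return np.mean(L,0)
E
python3 - <<'E'
from h import *
import cv2
np.set_printoptions(precision=4,suppress=True)
o=down(TH+np.pi/2)
arm.reach(jig(-.03,0,.23),o);arm.move_straight(jig(-.03,0,.10),o,speed=.15)
f=favg();print(st(),f)
for z in (.076,.072,.0705,.0695):
    arm.move_straight(jig(-.03,0,z),o,speed=.05);print(z,st()[1],favg(6)-f)
i=arm.camera("scene")[150:350,200:440];cv2.imwrite("pics/s5.png",cv2.resize(i,None,fx=3,fy=3,interpolation=cv2.INTER_CUBIC));print(st()[0])
E
```

```text
(21.0917, array([0.5642, 0.0796, 0.1005]), array([ 0.469 , -0.2619, -1.9875]), 0.019396508945832627) [-0.2115 -0.3094 -1.8406]
0.076 [0.5638 0.0794 0.0757] [0.0976 0.7178 0.4471]
0.072 [0.5635 0.0795 0.0717] [0.3621 0.4728 0.2849]
0.0705 [0.5638 0.0795 0.0704] [0.1536 0.1314 0.5475]
0.0695 [0.5638 0.0795 0.0694] [0.4932 0.1564 0.3249]
23.325
```

View pics/s5.png

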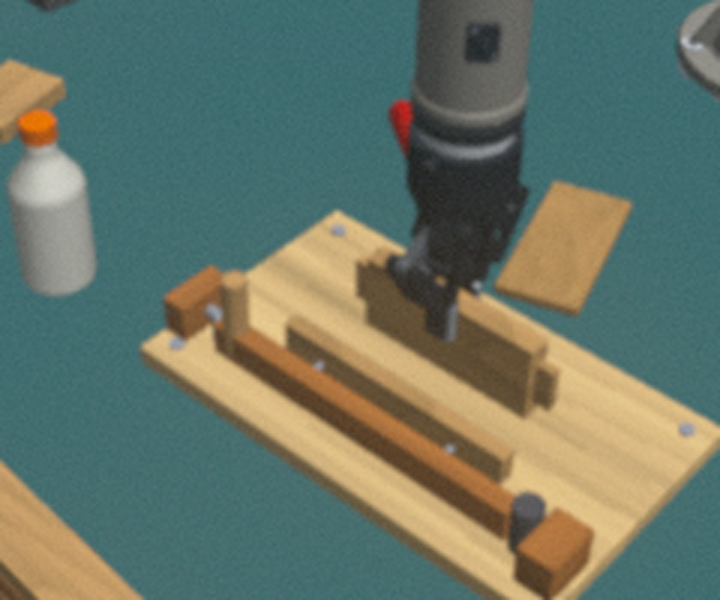

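The fence is shut on its catch, and the rail is upright, parallel to the face, centred and just above the bed. Next I press it in while watching the force.

```bash
python3 - <<'E'
from h import *
np.set_printoptions(precision=4,suppress=True)
o=down(TH+np.pi/2);n=np.array([np.cos(TH),np.sin(TH),0])
arm.move_straight(jig(.008,0,.0695),o,speed=.05);f0=favg(15);print(f0)
for x in np.arange(.013,.034,.002):
    arm.move_straight(jig(x,0,.0695),o,speed=.03);d=favg(6)-f0;F=-d@n
    print(round(x,4),((st()[1]-jig(0,0,0))@n).round(4),"F",F.round(2),"z",d[2].round(2))
    if F>8: break
print(st()[0])
E
```

```text
[ 0.0265 -0.0098 -1.5186]
0.013 0.0129 F 0.19 z -0.34
0.015 0.0149 F -0.16 z 0.1
0.017 0.017 F 0.25 z 0.0
0.019 0.0188 F 0.9 z -0.0
0.021 0.0206 F 2.88 z 0.79
0.023 0.0225 F 4.73 z 1.69
0.025 0.0239 F 6.26 z 2.71
0.027 0.0252 F 7.69 z 4.54
0.029 0.0265 F 9.29 z 5.62
28.85
```

```bash
python3 - <<'E'
from h import *
import cv2
from scipy.spatial.transform import Rotation as R
np.set_printoptions(precision=4,suppress=True)
o=down(TH+np.pi/2);n=np.array([np.cos(TH),np.sin(TH),0]);f0=np.array([0.0265,-0.0098,-1.5186])
def rep():
    arm.dwell(.2);s=arm.read_state();d=favg(15)-f0;q=s["tool_rot"]
    M=R.from_quat([q[1],q[2],q[3],q[0]]).as_matrix()
    print("x",((s["tool_pos"]-jig(0,0,0))@n).round(4),"z",s["tool_pos"][2].round(4),"F",(-d@n).round(2),"Fz",d[2].round(2),"tilt",(M[:,2]@n).round(4),"w",s["gripper_width"])
rep()
arm.move_straight(jig(.029,0,.0703),o,speed=.03);rep()
i=arm.camera("scene")[180:350,230:430];cv2.imwrite("pics/s6.png",cv2.resize(i,None,fx=4,fy=3.5,interpolation=cv2.INTER_CUBIC))
cv2.imwrite("pics/t6.png",arm.camera("top"))
E
```

```text
x 0.0265 z 0.0693 F 9.06 Fz 5.78 tilt -0.0056 w 0.019107563783066595
x 0.0261 z 0.0694 F 8.56 Fz 3.11 tilt -0.0067 w 0.019571705770265947
```

View pics/s6.png

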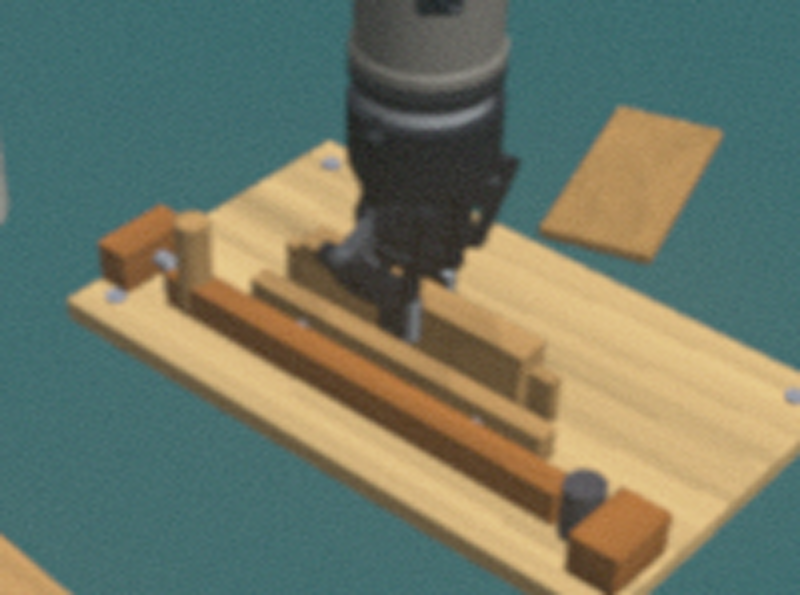

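```bash
python3 - <<'E'
from h import *
np.set_printoptions(precision=2,suppress=True)
o=down(TH+np.pi/2);n=np.array([np.cos(TH),np.sin(TH),0]);f0=np.array([0.0265,-0.0098,-1.5186])
S=arm.get_calibration("scene")
to=lambda P:(proj(P,S)-[230,180])*[4,3.5]
print("rail tops R back/front",to([jig(.016,.075,.085),jig(.036,.075,.085)]),"face ends",to([jig(.036,.1,.048),jig(.036,-.1,.048)]))
arm.move_straight(jig(.0302,0,.0703),o,speed=.02)
for _ in range(3):
    arm.dwell(.3);d=favg(15)-f0;print(((st()[1]-jig(0,0,0))@n).round(4),"F",-d@n,"Fz",d[2],st()[0])
E
```

```text
rail tops R back/front [[549.69 338.35]
 [525.16 357.08]] face ends [[559.92 423.62]
 [267.87 264.46]]
0.0269 F 9.610091252850975 Fz 3.9102964858430163 31.65
0.0269 F 9.560697639898384 Fz 3.965117076474993 32.45
0.0268 F 9.422237841312196 Fz 3.9454646466497802 33.25
```

```bash
python3 -c "
from station import arm
print(arm.close_job())"
```

```text
the job is handed in; nothing more can be done
None
```

I swung the fence shut and let go of it, stood the rail on the bed against the middle of the sprung face, and handed the job in at about 33 s while still pressing it. No verdict was reported.

- **Fence:** the push force peaked at about 9 N, dropped as it snapped past the catch, and rose again at the stop. Afterwards the bar looked parallel to the bed edge in the top view. That is the only check on the angle, as there was no direct reading.
- **Press force:** the wrist showed a steady 9.4–9.6 N along the press direction. The tool had moved about 9 mm past first contact, which fits the spring at half travel.
- **Rail position:** it stands on the bed. The gripper was tilted about 0.007 rad, and the rail's corners fell within a few millimetres of where they should be in the scene picture.
- **Bystanders:** I saw nothing moved in the pictures I viewed, though I did not compare every item at the end.

**Disagreement:** the wrist also showed about 4 N pressing the rail down onto the bed. Bed friction may carry some of the push, so the force on the face could be nearer 8 N than 9.5 N. That is still inside the 6–14 N range.

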